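Turn a sample vial over on the tilted rest and load it into the reader

ROBOT

A 6-joint arm with a two-finger parallel gripper is mounted at the origin on a cart in front of the work surface, level with it; the furniture and walls round the work are solid. World frame = base frame: x ahead of the robot, y to its left, z up, the work surface at z = 0. Lengths are in mm, angles in rad, forces in N, time in s.
With the tool pointing down it reaches from about 350 to 775 mm from the base axis. Payload 7.3 kg.
Tool frame: the origin (TCP) lies between the finger pads; the fingertips stand 25 mm ahead of it and the grasp point (between the pads) lies 6 mm ahead of it (env.tip_extent is the distance from the TCP to the fingertips, in mm); z points along the fingers, y is the line along which they close (so a half turn about z gives the same grasp; the last joint's range is limited). The gripper opens to 92 mm and grips with 3 to 60 N. Pads are 19 mm wide; open, the fingers measure 130 mm over their backs; the gripper's body (75 mm by 190 mm) begins 47 mm behind the grasp point.
Start: joints at [-1.277, 0.342, 1.524, -0, 1.275, -0.146], TCP at [223.546, -475.047, 251.741] pointing down, gripper open.
Joint ranges: [-2.53, 2.53], [-0.77, 2.02], [0.04, 2.7], [-1, 4.14], [0.28, 2.66], [-3.11, 3.11]. Speed limits (rad/s): [2.57, 2.57, 3.14, 3.14, 3.14, 3.14].

INTERFACE

Orientations are given as a rotation vector (axis times angle).
In Python, from bench import env, get_image, get_calibration gives the robot as it stands. The module is installed in compiled form; this text tells all that it offers.
- The arm moves only by the tool play_rows, never from a script. Its argument "steps" is a list of rows, each a list of 2 entries, a list of its own where there are three numbers: the shift along the tool's x, y, z each as a share of 0.25 m, from -1 to 1, then the turn about the tool's z as a share of 90 degrees, from -1 to 1. A call has 1 to 20 rows; each row is the pose to reach, as a shift and turn from the pose commanded when the call began, along the tool's axes at that moment; what a row does not reach only later rows make up. A row lasts 1/8 s, in which the tool goes at most 62.5 mm and 10.7 degrees, less where a joint would pass 70% of its speed; a pose out of reach is approached as far as the arm can. A call with a number of a shift or a turn outside -1 to 1 is refused whole. A call with a gripper value outside its range is refused whole. "claw" is the gripper's target within -1 to 1 (shut at 1, half-way at 0, fully open at -1), set as the call begins (left out, the last holds). The fingers move at their own pace and stop on an object; the grip force is fixed at half the most. Time passes only in rows, so rows that repeat a pose let the fingers close. It gives the time, the measured TCP pose, the force, the opening and the grip force at its end, in the units of the state.
- env.get_state(): the state, without advancing time (a new reading comes with each control period).
- get_image(name): name is "scene" or "top" or "wrist"; returns the picture (480x640x3 uint8, blue, green, red); there is no depth.
- get_calibration(name): a dict with "fx", "fy", "cx", "cy" (pixels), "extrinsics" (4x4, takes a point from camera to world coordinates); the wrist camera has in their place "tool_from_camera" (4x4, takes a point from camera to tool coordinates, whose origin is the TCP and whose axes are the flange's). Camera axes: x right, y up, looking along -z (the intrinsics and any distortion apply to the point x, -y, -z); pixel columns grow to the right and rows downward; lengths in mm; the calibration is good to about 2 mm. A picture is of the moment at which its call begins: read the wrist's pose just before it. get_calibration takes no time and is no camera call.
- env.job_done(): hands the job in; it is judged then, once.
The state is a dict: "clock": time; "joint_pos": joint angles; "qvel": joint speeds; "effort": joint torques, N m; "tool_pos": TCP position; "tool_rot": TCP orientation; "ft_force": force on the tool from outside, world axes, zero at the start; "wrist_torque": the same for the moment, N m; "opening": opening from 0.0 (shut) to 1.0 (fully open); "finger_force": force on a finger pad.
Only numpy, scipy, OpenCV 4.12 (cv2) and the standard library are available. Lean on these libraries where they do the work, as an engineer would, in place of code of your own. Each camera call takes 0.05 s, during which the arm holds its last target. There are 200 camera calls.

TASK

Take the blue-capped vial out of the rack and park it in the groove of the tilted metal rest, foot down at its lower end, letting go of it there so that you can take it again by its side. Then lay it down in the cradle of the sample reader, cap towards the reader's display and foot towards the hinge, and shut the reader's lid completely. Leave the two white-capped vials in the rack and do not disturb the rubber stamp or the loupe.

Things in the scene. Friction and masses are not known exactly. Their poses are not given: they have to be found in the camera images.
- vial1: Sample vial, white with a blue screw cap: a 52 mm long, 26 mm thick cylinder, 10 to 18 g; it alone is to be moved. Origin at the centre of its foot, z along its axis towards the cap. It stands in one of the rack's three holes, upper 24 mm free.
- vial1_mid (a point): Middle of the blue-capped vial, on its axis, 26 mm from the foot.
- vial1_cap (a point): Centre of the blue cap's top, 52 mm from the foot along the vial's axis.
- vial0: White-capped vial of the same size (26 x 52 mm), standing in another hole of the rack; bystander. Origin at the centre of its foot, z up.
- vial2: Second white-capped vial of the same size (26 x 52 mm), standing in another hole of the rack; bystander. Origin at the centre of its foot, z up.
- vial_rack: Grey rack block, 52 (its x) x 150 (its y) x 34 mm high, on a 62 x 160 x 5 mm flange, fixed to the table. Origin at the centre of its underside. Three round holes 28.5 mm wide and 28 mm deep (floor 6 mm above the table) at y = -46, 0 and +46 mm on its centre line; any vial may stand in any hole. Neighbours stand 46 mm apart along y: grip across, along the rack's x.
- vial_rest: Tilted vial rest, fixed to the table: dark foot plate 100 x 64 mm (10 mm high, from x = -28 to +72 mm), column, and an aluminium V groove that climbs at 45 degrees towards its +x and is open towards -x and up. Groove, column and end stop are only 21 mm wide or less, narrower than a vial, so fingers can straddle both. Origin on the table under the groove's lower end; z up.
- rest_seat (a point): Where the centre of a parked vial's foot lies: 66 mm above the table, at the groove's end stop. Its z axis points up the groove at 45 degrees (a parked vial's axis, cap uphill); its -x axis points squarely out of the groove, upwards at 45 degrees; its y is level, across the groove. Groove 46 mm long.
- rest_head (a point): Where the centre of a parked vial's cap top lies: 52 mm up the groove from rest_seat. Same axes.
- reader: White sample reader, 124 mm wide, 222 mm long, deck 72 mm high, fixed to the table; its lid is at the top. Origin on the table under the middle of the sample bay; +x to the rear (hinge, purple sensor window), -x to the front, where the sloping display lies; z up. Open bay 88 x 88 mm, floor 22 mm above the table, with a cradle in its middle.
- reader_cradle (a point): Where the middle of a vial lying in the cradle comes: on its axis, 56 mm above the table, 16 mm below the deck. Axes as the reader's; the vial lies along x, cap to -x. Black level V groove 50 mm long and at most 21 mm wide between two end cheeks 58 mm apart (30 mm wide, up to 58 mm above the table); 31 mm free for a finger either side of the vial.
- reader_lid (a joint): Lid of the reader, a flat plate 116 mm wide reaching 116 mm from its hinge, 8 mm thick, plus a 40 mm wide tab 12 mm longer. Value in rad: 0 shut, 1.57 upright, 2.0 leaning back fully open. A stiff friction hinge (about 1 N at the edge) holds it where it is left, so it must be pushed all the way down. It shuts only over a vial that lies properly down.
- reader_hinge (a point): Middle of the lid's hinge axis, which runs along the reader's y, 64 mm behind the middle of the bay and 77 mm above the table. Axes as the reader's.
- lid_edge (a point): Middle of the lid's free edge on its outer (upper when shut) face, 116 mm from the hinge axis and 4 mm outside the lid's middle plane. Moves with the lid.
- rubber_stamp: Brown rubber stamp with an upright handle, 28 x 52 x 76 mm, standing behind the rack and the rest, left of the reader; bystander. Origin at the centre of its underside, z up.
- loupe: Black eye loupe, 38 mm wide, 30 mm high, standing behind the rack and the rest; bystander. Origin at the centre of its underside, z up.
Things that resemble listed ones, but are neither listed nor needed, are in the scene too. What is shaped like the vial1 but orange is not meant.

How it is judged (in metres and radians):
On the way, in this order (a step that is already met when the one before it is completed fails the run):
1. the blue-capped vial is parked in the groove of the tilted rest, cap uphill, and let go (distance between vial1 and rest_seat below 0.01 m and distance between vial1_cap and rest_head below 0.01 m and contact force between the fingers and vial1 below 0.05 N and linear speed of vial1 below 0.02 m/s), for 0.2 s.
2. the blue-capped vial lies in the reader's cradle, cap towards the display, and is let go (x of vial1_mid in the frame of reader_cradle between -0.006 and 0.006 m and y of vial1_mid in the frame of reader_cradle between -0.004 and 0.004 m and z of vial1_mid in the frame of reader_cradle between -0.004 and 0.004 m and angle between the z axis of vial1 and the x axis of reader, either way round below 0.08 rad and x of vial1_cap in the frame of reader_cradle below -0.018 m and contact force between the fingers and vial1 below 0.05 N), for 0.2 s.
At the end, for the whole second after the job is handed in: The reader's lid is shut (below 0.04 rad) over the blue-capped vial, which lies at rest in the cradle: its middle within 6 mm lengthways, 4 mm sideways and 4 mm in height of reader_cradle, its axis within 0.08 rad of the cradle's, cap towards the display (all of step 2 and value of joint reader_lid below 0.04 rad and linear speed of vial1 below 0.02 m/s); the robot touches nothing.
It fails at once if the first white-capped vial is shifted by over 15 mm or tilted by over 0.4 rad (distance of vial0 from where it was at the start of the episode above 0.015 m or angle between vial0's own z axis and vertical above 0.4 rad).
It fails at once if the second white-capped vial is shifted by over 15 mm or tilted by over 0.4 rad (distance of vial2 from where it was at the start of the episode above 0.015 m or angle between vial2's own z axis and vertical above 0.4 rad).
It fails at once if the rubber stamp is shifted by over 20 mm or tipped by over 0.4 rad (distance of rubber_stamp from where it was at the start of the episode above 0.02 m or angle between rubber_stamp's own z axis and vertical above 0.4 rad).
It fails at once if the loupe is shifted by over 20 mm or tipped by over 0.4 rad (distance of loupe from where it was at the start of the episode above 0.02 m or angle between loupe's own z axis and vertical above 0.4 rad).
It also fails if it takes over 64 s, if anything falls off the work surface, if the arm or the gripper's body presses on something with over 40 N, if the wrist force passes 120 N, or if a joint passes its speed limit or range.

## Working session

There is one attempt and no reset: what is moved stays moved. The work goes in short steps, Python scripts to look and compute and a tool call to move; the robot and the scene stay as the last step left them, time stands still between calls to the robot, and variables do not carry over. Pictures are saved under pics/ and viewed, at most 10 in all, crops included, and the job is handed in when it is done.

Besides the shell and the picture viewer there is one more tool, called by a JSON object that holds its "fn" and its "kwargs". play_rows: Moves the arm, as the interface text tells. Shift numbers are shares of 0.25 m and turn numbers shares of 90 degrees, none past 1 either way. Its arguments: {"type":"object","properties":{"steps":{"type":"array","items":{"type":"array"}},"claw":{"type":"number"}},"required":["steps"]}

```bash
mkdir -p pics
python3 - <<'E'
from bench import env,get_image,get_calibration
import cv2,numpy as np
np.set_printoptions(precision=4,suppress=True)
for n in("scene","top"):
    cv2.imwrite(f"pics/{n}0.png",get_image(n)); c=get_calibration(n); print(n,c)
print(get_calibration("wrist")); print(env.get_state())
E
```

```text
scene {'fx': 503.4793321323569, 'fy': 503.4793321323569, 'cx': 313.98542539115044, 'cy': 239.2011535590816, 'extrinsics': array([[ -0.7196,   0.4414,  -0.5361,  46.0886],
       [ -0.6941,  -0.4812,   0.5354, 583.3431],
       [ -0.0216,   0.7574,   0.6526, 658.9162],
       [  0.    ,   0.    ,   0.    ,   1.    ]])}
top {'fx': 620.6624397062153, 'fy': 620.6624397062153, 'cx': 311.9670300428304, 'cy': 238.7353344853537, 'extrinsics': array([[  -0.0115,    0.982 ,   -0.1887,  320.0241],
       [  -0.9999,   -0.0124,   -0.0036,  124.2913],
       [  -0.0059,    0.1886,    0.982 , 1225.7414],
       [   0.    ,    0.    ,    0.    ,    1.    ]])}
{'fx': 384.4793498880738, 'fy': 384.4793498880738, 'cx': 321.3201964700974, 'cy': 240.275991631079, 'tool_from_camera': array([[   0.0007,    0.9692,    0.2464,   64.9903],
       [   1.    ,   -0.0005,   -0.0009,    0.3528],
       [  -0.0007,    0.2464,   -0.9692, -133.5983],
       [   0.    ,    0.    ,    0.    ,    1.    ]])}
{'clock': 0.1, 'joint_pos': array([-1.277 ,  0.3426,  1.5249, -0.    ,  1.2754, -0.146 ]), 'qvel': array([-0.0001, -0.0006, -0.0032,  0.002 ,  0.0004, -0.0008]), 'effort': array([  0.0021, -43.2004, -24.4694,   0.0719,   0.0527,  -0.    ]), 'tool_pos': array([ 223.4371, -474.7189,  251.1182]), 'tool_rot': array([-3.0646, -0.685 ,  0.0002]), 'ft_force': array([-0.6431,  0.334 ,  1.1603]), 'wrist_torque': array([-0.0354, -0.0139,  0.0087]), 'finger_force': 0.0, 'opening': 0.9969853633978163}
```

View pics/scene0.png

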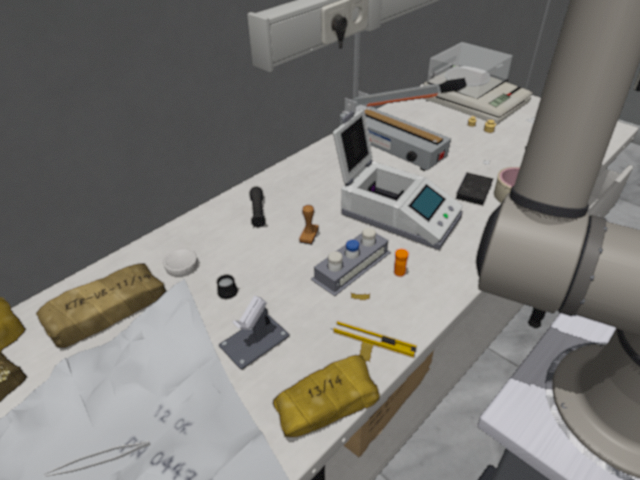

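View pics/top0.png

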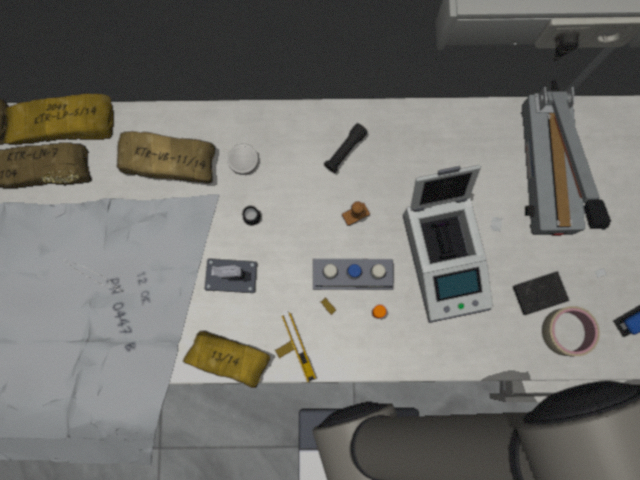

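Top view: the vials stand in the rack at (330,271) white, (354,271) blue and (378,271) white. The rest is at (230,272), the reader at (450,240) with its lid open and display towards the robot, the loupe at (251,215) and the stamp at (355,212).

Candidates for the target are the blue cap at top (354,271) / scene (353,246), and the orange look-alike at top (380,312) / scene (401,262). I choose the blue cap in the rack and check it in a close crop.

Run:
```python
import cv2,numpy as np
t=cv2.imread("pics/top0.png");s=cv2.imread("pics/scene0.png")
def c(im,x,y,w,h): return cv2.resize(im[y:y+h,x:x+w],(400,300),interpolation=cv2.INTER_CUBIC)
m=np.vstack([np.hstack([c(t,192,246,80,60),c(t,314,241,80,60)]),np.hstack([c(s,212,290,100,75),c(t,370,160,160,160*3//4+45)])])
# bottom-right: top x 370..530, y160..325
cv2.imwrite("pics/m0.png",m)
```

```text
(no output)
```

View pics/m0.png

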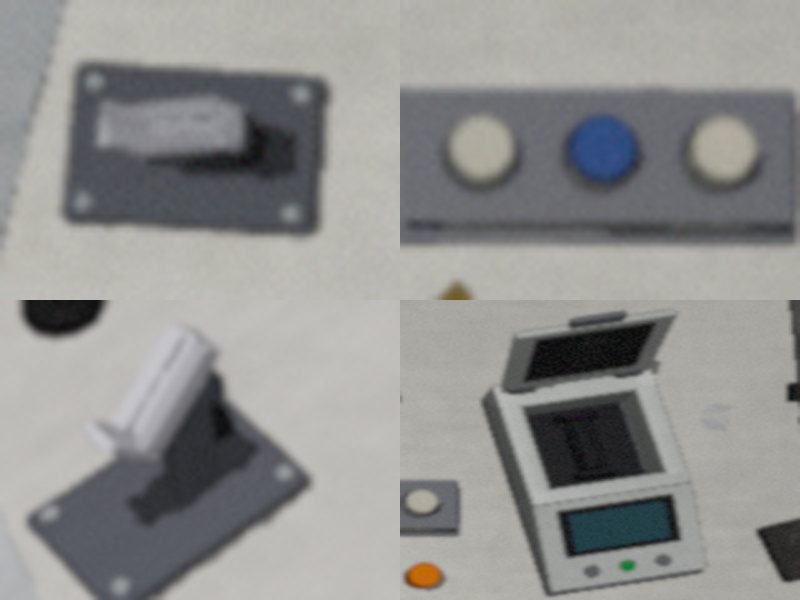

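The crop confirms the blue cap at top (434.6-ish in the montage, i.e. full px (354.5,270.7)) between two white ones. The rest's stop is at its left (+y) end and its groove climbs to the right. The cradle runs up the picture, hinge at the top.

```bash
cat > h.py <<'E'
from bench import env,get_image,get_calibration
import cv2,numpy as np
from scipy.spatial.transform import Rotation as R
np.set_printoptions(precision=1,suppress=True)
def cam(name,st=None):
    c=get_calibration(name)
    if name!="wrist": return c,c["extrinsics"]
    T=np.eye(4);T[:3,:3]=R.from_rotvec(st["tool_rot"]).as_matrix();T[:3,3]=st["tool_pos"]
    return c,T@c["tool_from_camera"]
def px2w(ce,uv,z):
    c,E=ce
    d=E[:3,:3]@np.array([(uv[0]-c["cx"])/c["fx"],-(uv[1]-c["cy"])/c["fy"],-1.])
    return E[:3,3]+d*(z-E[2,3])/d[2]
def w2px(ce,p):
    c,E=ce; q=E[:3,:3].T@(np.asarray(p,float)-E[:3,3])
    return np.array([c["cx"]+c["fx"]*q[0]/-q[2],c["cy"]-c["fy"]*q[1]/-q[2]])
def shift(st,target):
    "target TCP -> shares along tool axes"
    return R.from_rotvec(st["tool_rot"]).as_matrix().T@(np.asarray(target)-st["tool_pos"])/250
E
python3 - <<'E'
from h import *
t=cam("top")
print("rest plate");[print(px2w(t,(192+x/5,246+y/5),10)) for x,y in((75,63),(328,80),(318,235),(65,222))]
print("caps z58");[print(px2w(t,(314+(x-400)/5,241+y/5),58)) for x,y in((482,150),(603,150),(722,150))]
print("reader deck: hingeL,hingeR,frontL,frontR(display edge)");f=lambda x,y:(370+(x-400)*.4,160+(y-300)*165/300)
[print(px2w(t,f(x,y),72)) for x,y in((490,398),(655,372),(535,508),(695,478))]
print("lid edge",px2w(t,f(597,315),185))
E
```

```text
rest plate
[516.1 337.5  10. ]
[508. 237.  10.]
[446.5 240.6  10. ]
[452.9 340.1  10. ]
caps z58
[481.6  94.3  58. ]
[481.1  48.4  58. ]
[480.5   3.3  58. ]
reader deck: hingeL,hingeR,frontL,frontR(display edge)
[587.6 -51.3  72. ]
[ 614.  -178.5   72. ]
[471.1 -80.2  72. ]
[ 500.8 -201.8   72. ]
lid edge [ 642.1 -111.9  185. ]
```

{"fn": "play_rows", "kwargs": {"steps": [[[0.99, -0.91, 0], 0], [[0.99, -0.91, 0], 0], [[0.99, -0.91, 0], 0], [[0.99, -0.91, 0], 0], [[0.99, -0.91, 0], 0], [[0.99, -0.91, 0], 0]], "claw": -1}}

```text
clock: 0.85
tool_pos: [350.9, -160.9, 251.6]
tool_rot: [-3.064, -0.69, 0.0]
ft_force: [-0.3, -1.4, -0.8]
opening: 0.997
finger_force: 0.0
```

{"fn": "play_rows", "kwargs": {"steps": [[[0.99, -0.91, 0], -0.72], [[0.99, -0.91, 0], -0.72], [[0.99, -0.91, 0], -0.72], [[0.99, -0.91, 0], -0.72], [[0.99, -0.91, 0], -0.72], [[0.99, -0.91, 0], -0.72], [[0.99, -0.91, 0], -0.72], [[0.99, -0.91, 0], -0.72], [[0.99, -0.91, 0], -0.72]]}}

```text
clock: 1.98
tool_pos: [477.5, 146.3, 251.8]
tool_rot: [2.225, 2.218, -0.0]
ft_force: [0.1, 0.5, 0.6]
opening: 0.998
finger_force: 0.0
```

Run:
```python
from h import *
import pickle
st=env.get_state();print(st["clock"],st["tool_pos"],R.from_rotvec(st["tool_rot"]).as_matrix(),st["joint_pos"],st["qvel"])
im=get_image("wrist");cv2.imwrite("pics/w1.png",im);pickle.dump(st,open("w1.pkl","wb"))
```

```text
1.975 [477.5 146.3 251.8] [[ 0.  1. -0.]
 [ 1. -0. -0.]
 [-0. -0. -1.]] [ 0.1  0.3  1.6 -0.   1.3  0.1] [ 0. -0. -0.  0.  0. -0.]
```

View pics/w1.png

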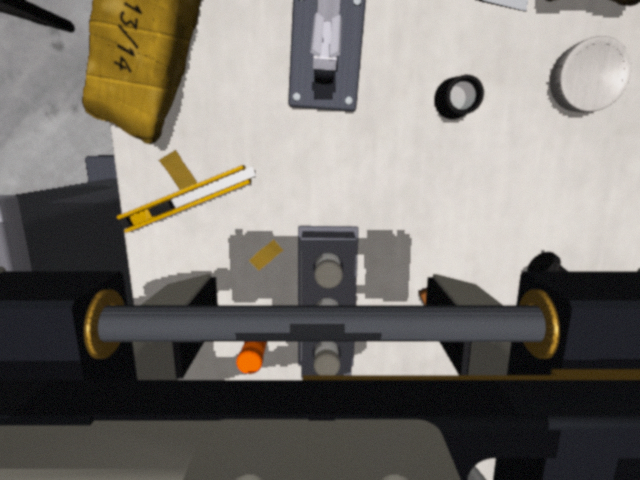

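The wrist picture shows the rest at (325,50), cut off by the upper edge. The rack's +y end is at (300–357,228), a white cap at (328,270), and the blue one is hidden behind the gripper's bar at (328,310).

Run:
```python
from h import *
import pickle
st=pickle.load(open("w1.pkl","rb"));w=cam("wrist",st)
im=cv2.imread("pics/w1.png")
print(px2w(w,(328,269),58),px2w(w,(300,228),5),px2w(w,(357,228),5))
print(px2w(w,(291,104),10),px2w(w,(355,110),10))
print("blue px",w2px(w,(481,48.4,58)))
# top-cam cap centroids
t=cv2.imread("pics/top0.png");hsv=cv2.cvtColor(t,cv2.COLOR_BGR2HSV)
m=((hsv[...,0]>100)&(hsv[...,0]<125)&(hsv[...,1]>140)).astype(np.uint8);m[:,:300]=0;m[:,420:]=0
y,x=np.nonzero(m);print(x.mean(),y.mean(),len(x),px2w(cam("top"),(x.mean(),y.mean()),58))
s=cv2.imread("pics/scene0.png");hsv=cv2.cvtColor(s,cv2.COLOR_BGR2HSV)
m=((hsv[...,0]>100)&(hsv[...,0]<125)&(hsv[...,1]>140)).astype(np.uint8);m[:,:320]=0;m[:,390:]=0
y,x=np.nonzero(m);print(x.mean(),y.mean(),len(x),px2w(cam("scene"),(x.mean(),y.mean()),55))
```

```text
[482.8 101.4  58. ] [455.3 127.3   5. ] [513.1 127.2   5. ]
[449.2 245.7  10. ] [508.4 240.3  10. ]
blue px [325.9 323.2]
354.14414414414415 270.4684684684685 111 [482.1  49.3  58. ]
352.1489361702128 245.32978723404256 94 [479.5  53.5  55. ]
```

{"fn": "play_rows", "kwargs": {"steps": [[[-0.389, 0.02, 0.3], 0], [[-0.389, 0.02, 0.3], 0], [[-0.389, 0.02, 0.3], 0], [[-0.389, 0.02, 0.5], 0], [[-0.389, 0.02, 0.65], 0], [[-0.389, 0.02, 0.72], 0], [[-0.389, 0.02, 0.755], 0], [[-0.389, 0.02, 0.755], 0], [[-0.389, 0.02, 0.755], 0]]}}

```text
clock: 3.15
tool_pos: [483.4, 50.2, 64.0]
tool_rot: [2.22, 2.22, 0.002]
ft_force: [0.7, 0.2, 0.7]
opening: 0.999
finger_force: 0.0
```

{"fn": "play_rows", "kwargs": {"steps": [[[0, 0, 0], 0], [[0, 0, 0], 0], [[0, 0, 0], 0], [[0, 0, 0], 0], [[0, 0, 0], 0], [[0, 0, 0], 0], [[0, 0, 0], 0], [[0, 0, 0], 0]], "claw": 1}}

```text
clock: 4.15
tool_pos: [482.7, 50.1, 62.9]
tool_rot: [2.221, 2.221, -0.0]
ft_force: [0.3, 0.7, -0.6]
opening: 0.269
finger_force: 30.0
```

{"fn": "play_rows", "kwargs": {"steps": [[[0, 0, -0.1], 0], [[0, 0, -0.25], 0], [[0, 0, -0.55], 0], [[0.3, 0, -0.55], 0], [[0.5, 0, -0.55], 0], [[0.66, 0, -0.55], 0], [[0.66, 0, -0.55], 0], [[0.66, 0, -0.55], 0], [[0.66, 0, -0.55], 0]]}}

```text
clock: 5.28
tool_pos: [482.8, 214.0, 200.4]
tool_rot: [2.223, 2.22, -0.001]
ft_force: [-0.0, 0.4, -0.5]
opening: 0.274
finger_force: 30.0
```

Run:
```python
from h import *
import pickle
st=env.get_state();print(st["clock"],st["tool_pos"],st["finger_force"],st["opening"])
im=get_image("wrist");cv2.imwrite("pics/w2.png",im);pickle.dump(st,open("w2.pkl","wb"))
cv2.imwrite("pics/w2v.png",cv2.resize(im[0:300,160:560],(800,600),interpolation=cv2.INTER_CUBIC))
```

```text
5.275 [482.8 214.  200.4] 30.000012516975403 0.27437247819062427
```

View pics/w2v.png

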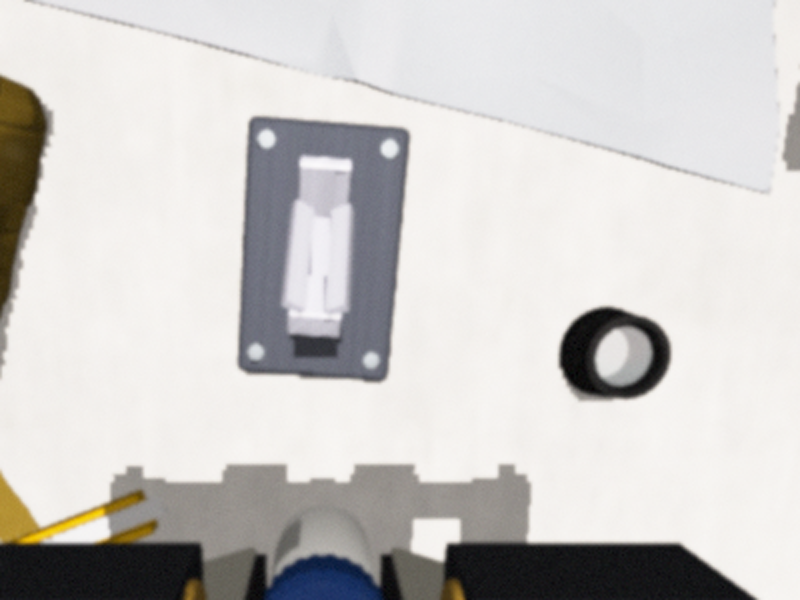

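The view shows the vial held (bottom), with its cap at (325,580) in the crop. The rest plate corners are at crop (250,118),(409,130),(386,380),(240,371). The V groove's upper end is at about (287..348,305) and the stop's edge at (300..352,160).

Run:
```python
from h import *
import pickle
st=pickle.load(open("w2.pkl","rb"));w=cam("wrist",st);sc=cam("scene");t=cam("top")
f=lambda x,y:(160+x/2,y/2)
P=[px2w(w,f(*p),10)[:2] for p in((250,118),(409,130),(386,380),(240,371))];P=np.array(P);print(P)
# local coords: rest x toward -y(world); corners local
L=np.array([(-28,-32),(-28,32),(72,32),(72,-32)],float)
# corner1: world x small (left). determine by procrustes w/o reflection
best=None
for LL in(L,L*[1,-1]):
    a=LL-LL.mean(0);b=P-P.mean(0);U,S,Vt=np.linalg.svd(a.T@b);M=(U@Vt).T
    if np.linalg.det(M)>0:
        o=P.mean(0)-M@LL.mean(0);print("yaw",np.degrees(np.arctan2(M[1,0],M[0,0])),"origin",o,"res",(LL@M.T+o-P).ravel());best=(M,o)
M,o=best
def rw(x,y,z): q=M@[x,y]+o;return [q[0],q[1],z]
u=np.array([1,0,1])/2**.5;n=np.array([-1,0,1])/2**.5
for sx in(-10,0,10):
    S=np.array([sx,0,66.])
    for nm,p in(("groovetop",S+46*u-8*n),("stopfoot",S-9*n),("seat",S)):
        a=w2px(w,rw(*p));b=w2px(sc,rw(*p));c=w2px(t,rw(*p))
        print(sx,nm,"crop",(a-[160,0])*2,"scene crop",(b-[212,290])*4+[0,300],"top crop",(c-[192,246])*5)
```

```text
[[454.2 341.7]
 [516.  337.3]
 [508.9 240.1]
 [447.6 243.9]]
yaw -93.93948502621502 origin [483.2 312.7] res [-1.   1.2  1.   1.1  1.2 -1.4 -1.3 -0.8]
-10 groovetop crop [319.2 265.8] scene crop [160.9 342. ] top crop [177.7 119.3]
-10 stopfoot crop [326.  169.3] scene crop [102.8 443.6] top crop [106.4 126.8]
-10 seat crop [327.4 145.5] scene crop [ 87.1 441.7] top crop [ 86.8 123.6]
0 groovetop crop [317.  299.7] scene crop [182.  328.6] top crop [204.8 120.8]
0 stopfoot crop [323.9 201. ] scene crop [124.1 429.6] top crop [132.6 128.3]
0 seat crop [325.3 178.3] scene crop [108.6 427.7] top crop [113.2 125.1]
10 groovetop crop [314.9 332.9] scene crop [202.8 315.4] top crop [231.8 122.3]
10 stopfoot crop [321.9 232. ] scene crop [145.1 415.9] top crop [158.9 129.8]
10 seat crop [323.2 210.6] scene crop [129.9 413.8] top crop [139.7 126.5]
```

{"fn": "play_rows", "kwargs": {"steps": [[[0.2, 0, 0], 0.02], [[0.355, 0, 0], 0.044], [[0.355, 0, 0.1], 0.044], [[0.355, 0, 0.2], 0.044], [[0.355, 0, 0.24], 0.044], [[0.355, 0, 0.24], 0.044], [[0.355, 0, 0.24], 0.044], [[0.355, 0, 0.24], 0.044]]}}

```text
clock: 6.32
tool_pos: [483.2, 304.0, 141.4]
tool_rot: [2.297, 2.143, 0.003]
ft_force: [0.2, 0.5, 0.1]
opening: 0.27
finger_force: 30.0
```

{"fn": "play_rows", "kwargs": {"steps": [[[0, 0, 0.012], 0], [[0, 0, 0.024], 0], [[0, 0, 0.032], 0], [[0, 0, 0.032], 0]]}}

```text
clock: 6.82
tool_pos: [482.6, 303.8, 132.1]
tool_rot: [-2.297, -2.143, 0.001]
ft_force: [-0.2, -0.5, -0.4]
opening: 0.274
finger_force: 30.0
```

{"fn": "play_rows", "kwargs": {"steps": [[[0, 0, 0.01], 0], [[0, 0, 0.016], 0], [[0, 0, 0.016], 0]]}}

```text
clock: 7.2
tool_pos: [482.7, 303.9, 128.3]
tool_rot: [-2.297, -2.143, 0.0]
ft_force: [0.1, -0.4, -0.1]
opening: 0.272
finger_force: 30.0
```

{"fn": "play_rows", "kwargs": {"steps": [[[0, 0, 0.01], 0], [[0, 0, 0.016], 0], [[0, 0, 0.016], 0]]}}

```text
clock: 7.58
tool_pos: [483.3, 304.9, 125.5]
tool_rot: [-2.297, -2.143, -0.005]
ft_force: [-1.0, 2.3, 5.6]
opening: 0.273
finger_force: 30.0
```

{"fn": "play_rows", "kwargs": {"steps": [[[-0.015, 0, 0.002], 0], [[-0.03, 0, 0.004], 0], [[-0.045, 0, 0.005], 0], [[-0.06, 0, 0.006], 0], [[-0.06, 0, 0.006], 0]]}}

```text
clock: 8.2
tool_pos: [482.3, 290.4, 124.1]
tool_rot: [-2.297, -2.142, -0.007]
ft_force: [-0.6, 5.2, 5.5]
opening: 0.273
finger_force: 30.0
```

Run:
```python
from h import *
st=env.get_state();print(st["ft_force"],st["wrist_torque"],st["tool_pos"])
a=get_image("scene")[250:370,190:350];b=get_image("top")[225:315,182:302]
cv2.imwrite("pics/a1.png",np.vstack([cv2.resize(a,(800,600))[:300*2],])[:600]);
cv2.imwrite("pics/a2.png",np.hstack([cv2.resize(a,(400,300),interpolation=2),cv2.resize(b,(400,300),interpolation=2)]))
```

```text
[-0.6  5.2  5.5] [1.1 0.2 0. ] [482.3 290.4 124.1]
```

View pics/a2.png

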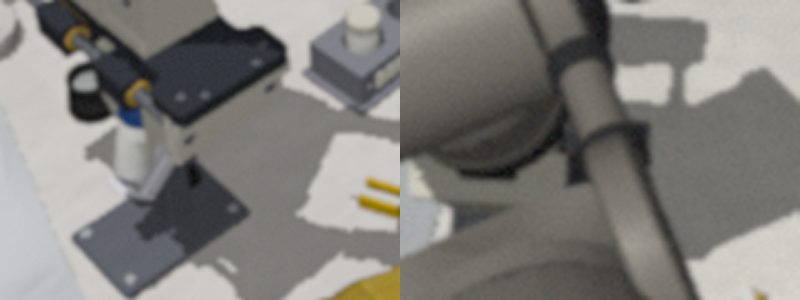

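The left half shows the vial between the fingers, foot at (130,185) on the groove and cap at (130,115). The tool moved 14 mm uphill without rising, so the vial is swivelling in the grip. I continue the arc.

{"fn": "play_rows", "kwargs": {"steps": [[[-0.015, 0, 0.003], 0], [[-0.03, 0, 0.007], 0], [[-0.044, 0, 0.013], 0], [[-0.058, 0, 0.02], 0], [[-0.058, 0, 0.02], 0]]}}

```text
clock: 8.93
tool_pos: [480.9, 274.4, 118.1]
tool_rot: [2.297, 2.143, 0.001]
ft_force: [-0.2, 2.1, 3.9]
opening: 0.267
finger_force: 30.0
```

{"fn": "play_rows", "kwargs": {"steps": [[[0.008, 0, 0.008], 0], [[0.016, 0, 0.016], 0], [[0.024, 0, 0.024], 0], [[0.024, 0, 0.024], 0]]}}

```text
clock: 9.43
tool_pos: [481.2, 280.8, 111.5]
tool_rot: [-2.297, -2.143, -0.0]
ft_force: [1.5, 2.6, 0.3]
opening: 0.268
finger_force: 30.0
```

{"fn": "play_rows", "kwargs": {"steps": [[[0.005, 0, 0.006], 0], [[0.009, 0, 0.012], 0], [[0.009, 0, 0.012], 0]]}}

```text
clock: 9.8
tool_pos: [481.5, 281.5, 110.0]
tool_rot: [2.295, 2.142, -0.001]
ft_force: [-1.6, -4.5, 12.2]
opening: 0.265
finger_force: 30.0
```

{"fn": "play_rows", "kwargs": {"steps": [[[0, 0, 0], 0], [[0, 0, 0], 0], [[0, 0, 0], 0], [[0, 0, 0], 0], [[0, 0, 0], 0], [[0, 0, 0], 0], [[0, 0, 0], 0]], "claw": -1}}

```text
clock: 10.68
tool_pos: [481.3, 282.7, 109.0]
tool_rot: [2.297, 2.143, 0.0]
ft_force: [0.2, 0.0, 0.6]
opening: 0.97
finger_force: 0.0
```

{"fn": "play_rows", "kwargs": {"steps": [[[0, 0, -0.15], 0], [[0, 0, -0.36], 0], [[-0.2, 0, -0.36], 0], [[-0.28, 0, -0.36], 0], [[-0.28, 0, -0.36], 0], [[-0.28, 0, -0.36], 0]]}}

```text
clock: 11.42
tool_pos: [476.5, 213.5, 198.6]
tool_rot: [-2.297, -2.143, 0.0]
ft_force: [-0.9, -0.7, -0.6]
opening: 1.003
finger_force: 0.0
```

Run:
```python
from h import *
import pickle
st=env.get_state();print(st["ft_force"],st["clock"],st["tool_pos"]);pickle.dump(st,open("w3.pkl","wb"))
w=get_image("wrist");cv2.imwrite("pics/w3.png",w)
a=get_image("scene")[270:370,190:323]
cv2.imwrite("pics/a3.png",np.hstack([cv2.resize(a,(400,300),interpolation=2),cv2.resize(w[0:300,160:560],(400,300),interpolation=2)]))
```

```text
[-0.9 -0.7 -0.6] 11.425 [476.5 213.5 198.6]
```

View pics/a3.png

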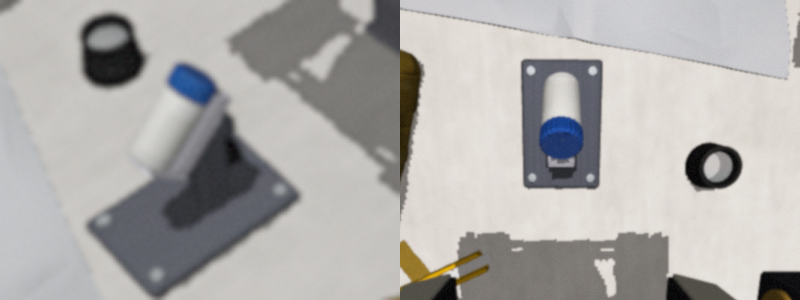

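The vial lies in the groove, foot against the stop and cap uphill (left half: cap (190,85), foot (160,165)). Step 1 is done, so I take it again by its side, a little above its middle.

{"fn": "play_rows", "kwargs": {"steps": [[[0.2, 0, 0], 0], [[0.307, 0, 0], 0], [[0.307, 0, 0.15], 0], [[0.307, 0, 0.3], 0], [[0.307, 0, 0.38], 0], [[0.307, 0, 0.416], 0], [[0.307, 0, 0.416], 0], [[0.307, 0, 0.416], 0]]}}

```text
clock: 12.52
tool_pos: [482.3, 289.9, 95.9]
tool_rot: [2.296, 2.143, 0.003]
ft_force: [0.2, -0.1, 0.3]
opening: 0.998
finger_force: 0.0
```

{"fn": "play_rows", "kwargs": {"steps": [[[0, 0, 0], 0], [[0, 0, 0], 0], [[0, 0, 0], 0], [[0, 0, 0], 0], [[0, 0, 0], 0], [[0, 0, 0], 0], [[0, 0, 0], 0], [[0, 0, 0], 0]], "claw": 1}}

```text
clock: 13.52
tool_pos: [481.7, 289.4, 95.0]
tool_rot: [2.297, 2.143, -0.0]
ft_force: [0.1, 0.5, -0.1]
opening: 0.271
finger_force: 30.0
```

{"fn": "play_rows", "kwargs": {"steps": [[[0.01, 0, -0.02], 0], [[0.02, 0, -0.06], 0], [[0.02, 0, -0.2], 0], [[0.0, 0, -0.4], 0], [[-0.2, 0, -0.56], 0], [[-0.4, 0, -0.56], 0], [[-0.6, 0, -0.56], 0], [[-0.8, 0, -0.56], 0], [[-0.95, 0, -0.56], 0], [[-0.95, 0, -0.56], 0], [[-0.95, 0, -0.56], 0]]}}

```text
clock: 14.9
tool_pos: [465.5, 52.9, 235.5]
tool_rot: [2.297, 2.143, 0.001]
ft_force: [-1.2, 0.1, -0.4]
opening: 0.27
finger_force: 30.0
```

{"fn": "play_rows", "kwargs": {"steps": [[[-0.2, -0.02, 0], 0.11], [[-0.4, -0.05, 0], 0.22], [[-0.6, -0.094, 0], 0.34], [[-0.82, -0.094, 0], 0.45], [[-0.82, -0.094, 0], 0.56], [[-0.82, -0.094, 0], 0.68], [[-0.82, -0.094, 0], 0.79], [[-0.82, -0.094, 0], 0.814], [[-0.82, -0.094, 0], 0.814], [[-0.82, -0.094, 0], 0.814]]}}

```text
clock: 16.15
tool_pos: [428.0, -149.7, 235.0]
tool_rot: [3.122, 0.353, 0.0]
ft_force: [0.1, 0.3, 0.4]
opening: 0.276
finger_force: 30.0
```

Run:
```python
from h import *
import pickle
st=env.get_state();print(st["clock"],st["tool_pos"],st["joint_pos"],R.from_rotvec(st["tool_rot"]).as_matrix()[:2,0]*100);pickle.dump(st,open("w4.pkl","wb"))
w=get_image("wrist");cv2.imwrite("pics/w4.png",w)
cv2.imwrite("pics/w4v.png",cv2.resize(w[0:330,120:560],(800,600),interpolation=2))
```

```text
16.15 [ 428.  -149.7  235. ] [-0.5  0.2  1.7  0.   1.2  0.8] [97.5 22.3]
```

View pics/w4v.png

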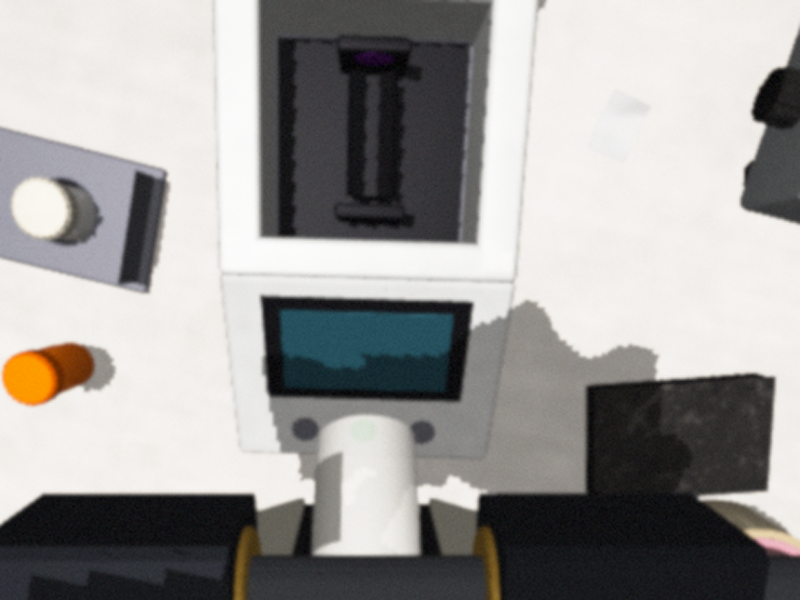

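The reader seen from the front: bay front edge at crop (258,238)–(478,243), front cheek top at (335–413,~210), rear cheek top at (337–410,~44), and the deck's front edge at (220,273)–(516,280). The vial hangs at (365,480), in line with the cradle.

Run:
```python
from h import *
import pickle
st=pickle.load(open("w4.pkl","rb"));w=cam("wrist",st)
f=lambda x,y:(120+x/800*440,y*330/600)
g=lambda p,z:px2w(w,f(*p),z)[:2]
A,B=g((258,238),72),g((478,243),72)
d=A-B;print("bay front",A,B,np.linalg.norm(d),"yaw",np.degrees(np.arctan2(-d[0],d[1])))
C,D=g((220,273),72),g((516,280),72);d=C-D
print("deck front",C,D,np.linalg.norm(d),"yaw",np.degrees(np.arctan2(-d[0],d[1])))
L=g((258,238),72)-g((258,2),72);Rr=g((492,2),72)-g((478,243),72);print("side yaw",np.degrees(np.arctan2(-L[1],-L[0])),np.degrees(np.arctan2(Rr[1],Rr[0])))
FC=g((374,205),58);RC=g((374,52),58);print("cheek inner f/r",FC,RC,np.linalg.norm(RC-FC))
yaw=np.radians(12.8);h=np.array([np.cos(yaw),np.sin(yaw)])
print("centre from bay front",(A+B)/2+44*h,"from cheeks",(FC+RC)/2)
for x,y,z in((-44,44,72),(-44,-44,72),(-29,15,58),(-29,-15,58),(29,15,58),(29,-15,58),(0,0,47),(-62-0,62,72)):
    p=np.array([540,-125.])+x*h+y*np.array([-h[1],h[0]]);u=w2px(w,[*p,z]);print((x,y,z),(u-[120,0])*800/440)
```

```text
bay front [490.  -91.1] [ 508.2 -179.1] 89.92482948083197 yaw 11.682798520494119
deck front [472.8 -78.4] [ 497.5 -198.3] 122.48869553497362 yaw 11.614147927208947
side yaw 10.757148217124872 11.74167210742898
cheek inner f/r [ 514.1 -134.3] [ 571.1 -121. ] 58.56050592436533
centre from bay front [ 542.  -125.4] from cheeks [ 542.6 -127.6]
(-44, 44, 72) [258.7 245. ]
(-44, -44, 72) [473.7 245.5]
(-29, 15, 58) [330.8 209.1]
(-29, -15, 58) [401.7 209.3]
(29, 15, 58) [329.4  58. ]
(29, -15, 58) [403.8  58.2]
(0, 0, 47) [366.4 139.9]
(-62, 62, 72) [216.9 289.8]
```

{"fn": "play_rows", "kwargs": {"steps": [[[0.2, 0.005, 0], 0.014], [[0.4, 0.013, 0], 0.014], [[0.467, 0.013, 0], 0.014], [[0.467, 0.013, 0.1], 0.014], [[0.467, 0.013, 0.25], 0.014], [[0.467, 0.013, 0.4], 0.014], [[0.467, 0.013, 0.492], 0.014], [[0.467, 0.013, 0.492], 0.014], [[0.467, 0.013, 0.492], 0.014], [[0.467, 0.013, 0.492], 0.014]]}}

```text
clock: 17.45
tool_pos: [543.0, -128.0, 113.3]
tool_rot: [3.124, 0.315, 0.004]
ft_force: [0.0, 0.9, -0.1]
opening: 0.273
finger_force: 30.0
```

Run:
```python
from h import *
import pickle
st=env.get_state();print(st["clock"],st["tool_pos"],st["ft_force"]);pickle.dump(st,open("w5.pkl","wb"))
a=get_image("scene")[90:250,320:480];w=get_image("wrist");cv2.imwrite("pics/w5.png",w)
cv2.imwrite("pics/a5.png",np.hstack([cv2.resize(a,(400,400),interpolation=2),cv2.resize(w[100:420,160:480],(400,400),interpolation=2)]))
```

```text
17.45 [ 543.  -128.   113.3] [ 0.   0.9 -0.1]
```

View pics/a5.png

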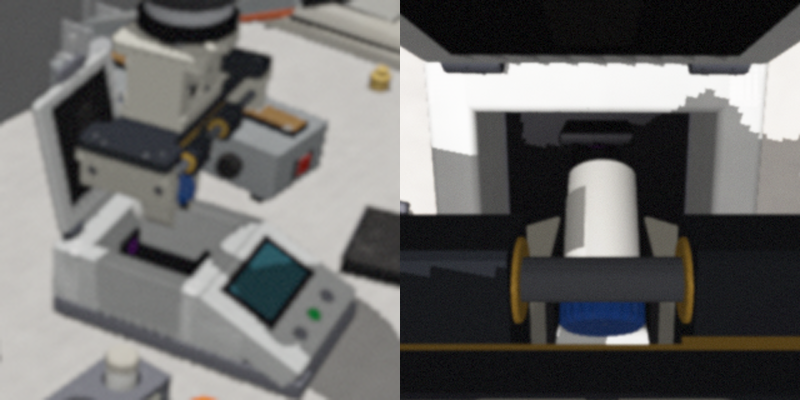

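Left: the gripper hangs over the bay, the lid stands clear behind it. Right: the vial at (600,250), foot towards the hinge, rear cheek at (597,135), so I correct about 1.4 mm sideways and go down.

{"fn": "play_rows", "kwargs": {"steps": [[[0, -0.0056, 0.03], 0], [[0, -0.0056, 0.07], 0], [[0, -0.0056, 0.1], 0], [[0, -0.0056, 0.105], 0], [[0, -0.0056, 0.105], 0]]}}

```text
clock: 18.18
tool_pos: [542.0, -126.4, 85.6]
tool_rot: [-3.126, -0.315, 0.0]
ft_force: [-0.6, -0.2, -0.0]
opening: 0.274
finger_force: 30.0
```

{"fn": "play_rows", "kwargs": {"steps": [[[0, 0, 0.006], 0], [[0, 0, 0.012], 0], [[0, 0, 0.012], 0]]}}

```text
clock: 18.55
tool_pos: [542.0, -126.4, 82.7]
tool_rot: [3.126, 0.315, -0.0]
ft_force: [0.4, 0.2, -0.8]
opening: 0.269
finger_force: 30.0
```

{"fn": "play_rows", "kwargs": {"steps": [[[0, 0, 0.006], 0], [[0, 0, 0.012], 0], [[0, 0, 0.012], 0]]}}

```text
clock: 18.92
tool_pos: [542.2, -126.4, 80.6]
tool_rot: [3.125, 0.315, 0.001]
ft_force: [-3.3, 0.8, 7.6]
opening: 0.27
finger_force: 30.0
```

{"fn": "play_rows", "kwargs": {"steps": [[[-0.007, 0, 0.007], 0], [[-0.014, 0, 0.014], 0], [[-0.021, 0, 0.021], 0], [[-0.021, 0, 0.021], 0]]}}

```text
clock: 19.42
tool_pos: [538.3, -127.3, 76.1]
tool_rot: [3.125, 0.315, 0.007]
ft_force: [-0.2, 3.2, 10.8]
opening: 0.271
finger_force: 30.0
```

{"fn": "play_rows", "kwargs": {"steps": [[[-0.003, 0, 0.01], 0], [[-0.005, 0, 0.02], 0], [[-0.006, 0, 0.03], 0], [[-0.006, 0, 0.03], 0]]}}

```text
clock: 19.92
tool_pos: [536.1, -127.6, 68.4]
tool_rot: [3.125, 0.315, 0.004]
ft_force: [-1.7, 3.3, 11.0]
opening: 0.269
finger_force: 30.0
```

{"fn": "play_rows", "kwargs": {"steps": [[[-0.001, 0, 0.008], 0], [[-0.002, 0, 0.014], 0], [[-0.002, 0, 0.014], 0]]}}

```text
clock: 20.3
tool_pos: [535.3, -127.9, 64.8]
tool_rot: [3.125, 0.315, 0.002]
ft_force: [-2.8, 0.5, 10.5]
opening: 0.268
finger_force: 30.0
```

{"fn": "play_rows", "kwargs": {"steps": [[[0, 0, 0.006], 0], [[0, 0, 0.012], 0], [[0, 0, 0.012], 0], [[0, 0, 0.012], 0]]}}

```text
clock: 20.8
tool_pos: [535.4, -127.8, 61.6]
tool_rot: [3.125, 0.315, 0.002]
ft_force: [-2.8, 2.1, 9.5]
opening: 0.272
finger_force: 30.0
```

Run:
```python
from h import *
st=env.get_state();print(st["clock"],st["tool_pos"],st["ft_force"])
w=get_image("wrist");cv2.imwrite("pics/w6.png",w)
cv2.imwrite("pics/a6.png",cv2.resize(w[60:420,120:520],(800,600)[:2],interpolation=2))
```

```text
20.8 [ 535.4 -127.8   61.6] [-2.8  2.1  9.5]
```

View pics/a6.png

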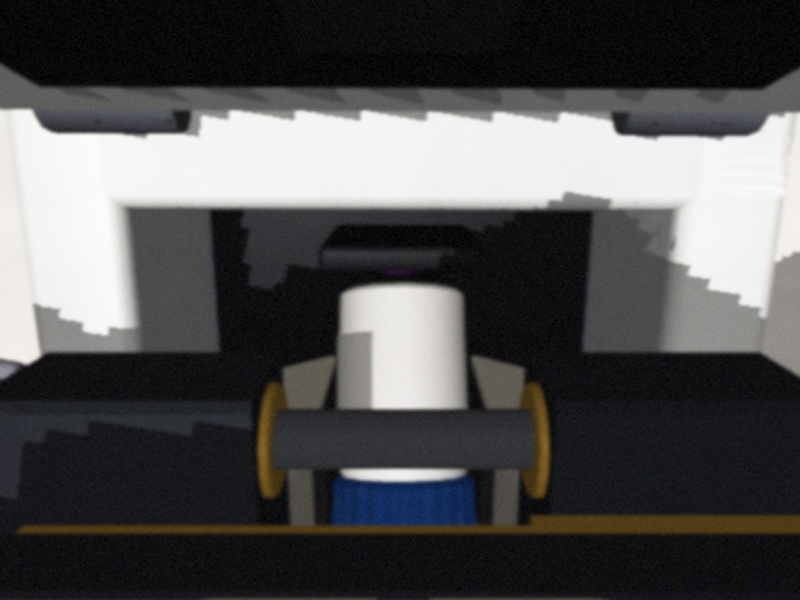

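The vial lies nearly level in the cradle: foot at (402,285), blue cap at (403,500), in line with the rear cheek at (398,255). I open the fingers only as far as the bay allows.

{"fn": "play_rows", "kwargs": {"steps": [[[0, 0, 0], 0], [[0, 0, 0], 0], [[0, 0, 0], 0], [[0, 0, 0], 0], [[0, 0, 0], 0], [[0, 0, 0], 0]], "claw": 0.15}}

```text
clock: 21.6
tool_pos: [534.9, -127.8, 60.5]
tool_rot: [3.126, 0.315, 0.0]
ft_force: [0.4, -0.5, 0.2]
opening: 0.426
finger_force: 0.0
```

{"fn": "play_rows", "kwargs": {"steps": [[[0, 0, -0.08], 0], [[0, 0, -0.2], 0], [[0, 0, -0.4], 0], [[-0.2, 0, -0.6], 0], [[-0.42, 0, -0.7], 0], [[-0.42, 0, -0.7], 0], [[-0.42, 0, -0.7], 0], [[-0.42, 0, -0.7], 0]]}}

```text
clock: 22.6
tool_pos: [432.6, -148.6, 234.6]
tool_rot: [-3.125, -0.316, 0.001]
ft_force: [-0.4, 0.1, 1.0]
opening: 0.423
finger_force: 0.0
```

Run:
```python
from h import *
import pickle
st=env.get_state();print(st["clock"],st["tool_pos"],st["ft_force"],st["opening"]);pickle.dump(st,open("w7.pkl","wb"))
w=get_image("wrist");cv2.imwrite("pics/w7.png",w);ce=cam("wrist",st)
yaw=np.radians(11.6);h=np.array([np.cos(yaw),np.sin(yaw)]);l=np.array([-h[1],h[0]]);c0=np.array([542.3,-126.8])
hsv=cv2.cvtColor(w,cv2.COLOR_BGR2HSV)
for nm,m in(("blue",(hsv[...,0]>100)&(hsv[...,0]<125)&(hsv[...,1]>140)),("white",(hsv[...,1]<60)&(hsv[...,2]>120))):
    n,lab,s,ce_=cv2.connectedComponentsWithStats(m.astype(np.uint8))
    for i in range(1,n):
        if s[i,4]>150: print(nm,s[i],ce_[i])
for x,z in((-26,69),(26,69),(-12,69),(-29,58),(29,58)):
    print((x,z),[w2px(ce,[*(c0+x*h+y*l),z]) for y in(13,-13)])
```

```text
22.6 [ 432.6 -148.6  234.6] [-0.4  0.1  1. ] 0.4228130017957053
blue [305  92  36  27 815] [322.2 104.7]
white [     0      0    640    306 134686] [295.  149.9]
white [ 559    0   81  128 5426] [599.   59.8]
white [ 305   35   32   60 1683] [320.5  64.8]
white [ 27 341  40  39 932] [ 46.  361.6]
white [ 269  341  109   34 3245] [325.  358.2]
white [ 569  341   52   40 1642] [594.8 361.1]
white [ 62 356  14  24 198] [ 69.5 370.6]
white [550 459  46  21 895] [572.2 469. ]
white [   0  469  184   11 1435] [ 79.6 475.3]
(-26, 69) [array([303.8, 113.5]), array([338.9, 113.5])]
(26, 69) [array([303. ,  36.3]), array([339.7,  36.3])]
(-12, 69) [array([303.6,  93.4]), array([339.1,  93.4])]
(-29, 58) [array([304.5, 118.7]), array([338.2, 118.6])]
(29, 58) [array([303.6,  35.8]), array([339.1,  35.8])]
```

Run:
```python
from h import *
yaw=np.radians(11.6);h=np.array([np.cos(yaw),np.sin(yaw)]);l=np.array([-h[1],h[0]]);c0=np.array([542.3,-127.2])
t=cam("top");s=cam("scene")
for th in(1.5,1.6,1.7,1.8,1.9,2.0):
    f=lambda r,y:[*(c0+(64-r*np.cos(th))*h+y*l),77+r*np.sin(th)]
    print(th,"top tab",w2px(t,f(128,0)),"cornerL",w2px(t,f(116,58)),"R",w2px(t,f(116,-58)),"scene L",w2px(s,f(116,58)),"R",w2px(s,f(116,-58)),"tab w",np.array(f(128,0)))
```

```text
1.5 top tab [455.2 190.7] cornerL [420.7 199.1] R [486.2 185.1] scene L [350.5 134.9] R [378.8 110.1] tab w [ 596.1 -116.2  204.7]
1.6 top tab [453.3 183.6] cornerL [419.1 192.7] R [484.5 178.7] scene L [345.1 133.3] R [373.7 108.7] tab w [ 608.7 -113.6  204.9]
1.7 top tab [451.3 176.7] cornerL [417.4 186.5] R [482.6 172.6] scene L [339.8 132.2] R [368.5 107.8] tab w [ 621.1 -111.   203.9]
1.8 top tab [449.1 170.2] cornerL [415.6 180.6] R [480.5 166.8] scene L [334.5 131.7] R [363.5 107.5] tab w [ 633.5 -108.5  201.7]
1.9 top tab [446.9 164.1] cornerL [413.7 175. ] R [478.4 161.3] scene L [329.5 131.7] R [358.6 107.7] tab w [ 645.5 -106.   198.1]
2.0 top tab [444.6 158.5] cornerL [411.8 169.9] R [476.1 156.3] scene L [324.7 132.4] R [354.  108.5] tab w [ 657.2 -103.6  193.4]
```

{"fn": "play_rows", "kwargs": {"steps": [[[0, 0, -0.12], 0], [[0.15, 0, -0.12], 0], [[0.35, 0, -0.12], 0], [[0.55, 0, -0.12], 0], [[0.75, 0, -0.12], 0], [[0.9, 0, -0.12], 0], [[0.987, 0, -0.12], 0], [[0.987, 0, -0.12], 0], [[0.987, 0, -0.12], 0]], "claw": 1}}

```text
clock: 23.78
tool_pos: [673.4, -99.3, 264.4]
tool_rot: [-3.125, -0.316, 0.003]
ft_force: [0.3, 0.4, 0.2]
opening: 0.005
finger_force: 0.0
```

{"fn": "play_rows", "kwargs": {"steps": [[[0, 0, 0.15], 0], [[0, 0, 0.25], 0], [[0, 0, 0.31], 0], [[0, 0, 0.31], 0], [[0, 0, 0.31], 0]]}}

```text
clock: 24.4
tool_pos: [674.3, -99.8, 189.5]
tool_rot: [3.125, 0.315, 0.003]
ft_force: [0.2, -0.2, 0.4]
opening: 0.008
finger_force: 0.0
```

{"fn": "play_rows", "kwargs": {"steps": [[[-0.06, 0, 0], 0], [[-0.12, 0, 0], 0], [[-0.16, 0, 0], 0], [[-0.2, 0, 0], 0], [[-0.24, 0, 0], 0], [[-0.28, 0, -0.005], 0], [[-0.32, 0, -0.01], 0], [[-0.36, 0, -0.015], 0], [[-0.4, 0, -0.01], 0], [[-0.44, 0, 0.01], 0], [[-0.475, 0, 0.034], 0], [[-0.475, 0, 0.034], 0]]}}

```text
clock: 25.9
tool_pos: [556.4, -123.3, 178.7]
tool_rot: [-3.125, -0.314, 0.003]
ft_force: [0.3, 0.4, 0.1]
opening: 0.005
finger_force: 0.0
```

{"fn": "play_rows", "kwargs": {"steps": [[[-0.03, 0, 0.024], 0], [[-0.06, 0, 0.055], 0], [[-0.085, 0, 0.09], 0], [[-0.11, 0, 0.13], 0], [[-0.125, 0, 0.165], 0], [[-0.138, 0, 0.2], 0], [[-0.15, 0, 0.24], 0], [[-0.155, 0, 0.27], 0], [[-0.158, 0, 0.29], 0], [[-0.158, 0, 0.29], 0], [[-0.158, 0, 0.29], 0]]}}

```text
clock: 27.28
tool_pos: [518.7, -131.1, 106.8]
tool_rot: [3.126, 0.315, -0.0]
ft_force: [0.2, 0.2, -0.3]
opening: 0.006
finger_force: 0.0
```

{"fn": "play_rows", "kwargs": {"steps": [[[0, 0, 0.008], 0], [[0, 0, 0.016], 0], [[0, 0, 0.016], 0]]}}

```text
clock: 27.65
tool_pos: [518.9, -131.2, 105.8]
tool_rot: [3.124, 0.316, 0.003]
ft_force: [-7.7, 2.1, 24.0]
opening: 0.004
finger_force: 12.2
```

Run:
```python
from h import *
st=env.get_state();print(st["clock"],st["tool_pos"],st["ft_force"])
s=get_image("scene")
b=cv2.imread("pics/scene0.png")
print(b[113:160:8,345:375:6].mean(2).astype(int),"\n",s[113:160:8,345:375:6].mean(2).astype(int))
```

```text
27.65 [ 518.9 -131.2  105.8] [-7.7  2.1 24. ]
[[136  88 182 124 101]
 [ 81 131  20  98 146]
 [ 83  20  21  43  93]
 [ 15  22  23  17 136]
 [ 18  20  20  14 128]
 [ 54  15  23  20 107]] 
 [[146 149 167 105 108]
 [104 111 149 153 152]
 [102 101 105 103  97]
 [167 154  99 102 132]
 [192 192 192 194 163]
 [191 192 192 119  53]]
```

{"fn": "play_rows", "kwargs": {"steps": [[[0, 0, -0.05], 0], [[0, 0, -0.2], 0], [[0, 0, -0.4], 0], [[0, 0, -0.5], 0], [[0, 0, -0.5], 0], [[0, 0, -0.5], 0], [[0, 0, -0.5], 0]]}}

```text
clock: 28.58
tool_pos: [518.1, -130.9, 226.5]
tool_rot: [-3.125, -0.315, 0.004]
ft_force: [-0.6, -0.4, -0.3]
opening: 0.009
finger_force: 0.0
```

Run:
```python
from h import *
st=env.get_state();print(st["clock"],st["tool_pos"],st["ft_force"])
print(env.job_done())
```

```text
28.575 [ 518.1 -130.9  226.5] [-0.6 -0.4 -0.3]
the job is handed in; nothing more can be done
None
```

I handed the job in at 28.6 s without a verdict coming back: the vial was parked in the rest (seen), taken again and laid in the cradle cap to the display (measured in the image), and the lid pressed to a hard stop at shut height, though I took no picture after closing it.

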